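Unlock the sample case and hold its lid at 45 degrees

TASK

A colleague wants to photograph the samples in the case on the desk: pull both red-capped lock pins at its front all the way out, leaving the lid shut, then raise the clear lid by its black bar handle to 45 degrees and hold it there, steady, with the gripper. The lid falls shut if it is let go, so finish while still holding it at 45 degrees; do not knock or shift the other things on the desk.

Things in the scene. Friction and masses are not known exactly. Their poses are not given: they have to be found in the camera images.
- case: Fixed sample case: wooden tray, 150 mm (its x) by 300 mm (its y) by 66 mm high, screwed to the desk; origin at the centre of its underside, z up, its front faces its own -x (towards the robot). Coloured samples lie in it under a clear, aluminium-edged lid (9 mm thick) hinged along the tray's rear top edge. Its place and yaw vary.
- hinge (a point): Point on the lid's hinge line at its middle (case frame: 75, 0, 66 mm); the hinge line runs along the case's y. It does not move.
- handle (a point): Middle of the lid's black bar handle: a round bar, 12 mm diameter, parallel to the case's y, clear length 74 mm between its two arms (96 mm overall), its centre 42 mm in front of the lid's front edge and 199 mm from the hinge line. With the lid shut it is at case frame -124, 0, 69 mm. The space in front of, behind and below the bar is free. The point moves with the lid.
- lid (a joint): Lid angle in rad: 0 shut, grows as the handle rises, stop at 1.3. The hinge turns freely and the lid (about 0.35 kg, varying) always falls shut when let go; about 2 N upward at the handle carries it. While either lock pin is in, it cannot open by more than a degree or so.
- pin_left_cap (a point): Centre of the left (case +y) lock pin's red cap: a cylinder of 20 mm diameter, 24 mm long, its axis along the case's x, in front of the case's front face. With pin fully in and lid shut the point is at case frame -104, +110, 48 mm. It moves with the pin and the lid.
- pin_right_cap (a point): The same for the right lock pin: -104, -110, 48 mm in the case frame.
- pin_left (a joint): How far the left pin is pulled out, in m: 0 fully in, 0.022 fully out against its stop. Pulls straight out of the front, along the case's -x; a steady drag of about 4 N holds it wherever it is left. Starts between 0 and 0.005. It rides on the lid and stays attached.
- pin_right (a joint): The same for the right pin.
- tea_a: Bystander: amber tea bottle, green label, 62 mm diameter, 205 mm tall; origin at the centre of its underside. To be left alone.
- tea_b: Bystander: amber tea bottle, yellow label, 62 mm diameter, 205 mm tall; origin at the centre of its underside. To be left alone.
- water: Bystander: pale blue clear water bottle, 64 mm diameter, 200 mm tall; origin at the centre of its underside. To be left alone.
- bowl: Bystander: white bowl, 130 mm diameter, 50 mm tall; origin at the centre of its underside. To be left alone.
- mug: Bystander: blue mug, 80 mm diameter, 90 mm tall; origin at the centre of its underside. To be left alone.
- phone: Bystander: black phone lying flat, 150 x 72 x 9 mm; origin at the centre of its underside. To be left alone.

How it is judged (in metres and radians):
On the way, in this order (a step that is already met when the one before it is completed fails the run):
1. both lock pins are pulled out (more than 18 of 22 mm) with the lid still shut (below 9 degrees) (value of joint each of pin_left, pin_right above 0.018 m and value of joint lid below 0.157 rad), for 0.2 s.
2. the gripper holds the lid still at 45 degrees (within 5) (value of joint each of pin_left, pin_right above 0.018 m and value of joint lid between 0.698 and 0.872 rad and velocity of joint lid between -0.15 and 0.15 rad/s and contact force between the fingers and lid above 0.5 N), for 0.3 s.
At the end, for the whole second after the job is handed in: Both pins are out (more than 18 of 22 mm) and the gripper's fingers carry the lid (over 0.5 N) steady (under 0.15 rad/s) at 45 degrees, within 5 degrees, through the last second (all of step 2); the arm keeps its last pose, push and grip.
It fails at once if a bystander is shifted by more than 30 mm or tipped over (distance of any of tea_a, tea_b, water, bowl, mug, phone from where it was at the start of the episode above 0.03 m or angle between any of tea_a, tea_b, water, bowl, mug, phone's own z axis and vertical above 0.5 rad).
It also fails if it takes over 58 s, if anything falls off the work surface, if the arm or the gripper's body presses on something with over 40 N, if the wrist force passes 120 N, or if a joint passes its speed limit or range.

ROBOT

A 6-joint arm with a two-finger parallel gripper is mounted at the origin on the work surface. World frame = base frame: x ahead of the robot, y to its left, z up, the work surface at z = 0. Lengths are in mm, angles in rad, forces in N, time in s.
With the tool pointing down it reaches from about 375 to 975 mm from the base axis. Payload 3.8 kg.
Tool frame: the origin (TCP) lies at the very end of the fingers, on their centre line; the grasp point (between the pads) lies 19 mm behind it; z points along the fingers, y is the line along which they close (so a half turn about z gives the same grasp; the last joint's range is limited). The gripper opens to 88 mm and grips with 3 to 60 N. Pads are 18 mm wide; open, the fingers measure 123 mm over their backs; the gripper's body (75 mm by 187 mm) begins 45 mm behind the grasp point.
Start: joints at [1.284, 0.264, 1.604, -0, 1.274, -0.037], TCP at [166.865, 654.045, 238.706] pointing down, gripper open.
Joint ranges: [-2.63, 2.63], [-0.94, 2.18], [0.31, 2.57], [-1.31, 4.45], [0, 2.66], [-2.55, 2.55]. Speed limits (rad/s): [2.57, 2.57, 3.14, 3.14, 3.14, 3.14].

INTERFACE

Orientations are given as a rotation vector (axis times angle).
In Python, from rig import readout, imaging, bot gives the robot as it stands.
- The arm moves only by the tool carry_out, never from a script. Its argument "series" is a list that holds one entry, the list of rows, each a list of 7 numbers: the shift along the tool's x, y, z normalised to -1 to 1, where 1 is 80 cm, then the turn, a rotation vector about the tool's x, y, z normalised to -1 to 1, where 1 is 180 degrees, then the opening, from -1 (shut) to 1 (fully open), so that 0 is half open. In form: [[[tx, ty, tz, wx, wy, wz, gripper], ...]]. A call has 1 to 10 rows; each row is the pose to reach, as a shift and turn from the pose commanded when the call began, along the tool's axes at that moment, turning the shorter way round; what a row does not reach only later rows make up. A row lasts 1/8 s, in which the tool goes at most 62.5 mm and 10.7 degrees, less where a joint would pass 70% of its speed; a pose out of reach is approached as far as the arm can. A call with a number of a shift or a turn outside -1 to 1 is refused whole. A call with a gripper value outside its range is refused whole. The fingers move at their own pace and stop on an object; "force" is the grip in N (left out, the last holds). Time passes only in rows, so rows that repeat a pose let the fingers close. It gives the time, the measured TCP pose, the force, the opening and the grip force at its end, in the units of the state.
- readout.observe(): the state, without advancing time (a new reading comes with each control period).
- imaging.snapshot(name): name is "side" or "top" or "wrist"; returns the picture (480x640x3 uint8, blue, green, red); there is no depth.
- imaging.camera_model(name): a dict with "mtx" (3x3 intrinsics, pixels), "camera_from_world" (4x4, takes a point from world to camera coordinates); the wrist camera has in their place "tool_from_camera" (4x4, takes a point from camera to tool coordinates, whose origin is the TCP and whose axes are the flange's). Camera axes: x right, y down, z forward; pixel columns grow to the right and rows downward; lengths in mm; the calibration is good to about 2 mm. A picture is of the moment at which its call begins: read the wrist's pose just before it. camera_model takes no time and is no camera call.
- bot.hand_in(): hands the job in; it is judged then, once.
The state is a dict: "clock": time; "qpos": joint angles; "joint_vel": joint speeds; "tau": joint torques, N m; "tcp_pos": TCP position; "tool_rot": TCP orientation; "wrist_force": force on the tool from outside, world axes, zero at the start; "wrist_torque": the same for the moment, N m; "gripper_width": opening from 0.0 (shut) to 1.0 (fully open); "finger_force": force on a finger pad.
Only numpy, scipy, OpenCV 4.12 (cv2) and the standard library are available. Lean on these libraries where they do the work, as an engineer would, in place of code of your own. Each camera call takes 0.05 s, during which the arm holds its last target. There are 200 camera calls.

## Working session

There is one attempt and no reset: what is moved stays moved. The work goes in short steps, Python scripts to look and compute and a tool call to move; the robot and the scene stay as the last step left them, time stands still between calls to the robot, and variables do not carry over. Pictures are saved under pics/ and viewed, at most 10 in all, crops included, and the job is handed in when it is done.

Besides the shell and the picture viewer there is one more tool, called after ">>>" by a JSON object that holds its "fn" and its "kwargs". carry_out: Moves the arm, as the interface text tells. Scaled input: -1 to 1 covers 80 cm each way for a shift and 180 degrees each way for a turn. Its arguments: {"type":"object","properties":{"series":{"type":"array"},"force":{"type":"number"}},"required":["series"]}

```bash
mkdir -p pics; python3 - <<'E'
from rig import readout, imaging, bot
import cv2,numpy as np
print(readout.observe())
for n in("side","top"):
    im=imaging.snapshot(n);cv2.imwrite(f"pics/{n}0.png",im)
    m=imaging.camera_model(n);print(n,m)
print(imaging.camera_model("wrist"))
E
```

```text
{'clock': 0.0, 'qpos': array([ 1.28408647e+00,  2.64719429e-01,  1.60538570e+00,  1.28525887e-05,
        1.27368808e+00, -3.69129852e-02]), 'joint_vel': array([ 4.27240043e-04, -7.67308807e-05, -1.63038071e-03, -9.76517725e-04,
        8.98239432e-04,  8.05550473e-04]), 'tau': array([ 1.75672041e-03, -5.02107310e+01, -3.56880212e+01,  7.31167383e-02,
        2.89564719e-02, -1.76211111e-04]), 'tcp_pos': array([166.66854458, 653.36136219, 237.40440668]), 'tool_rot': array([-0.39132062, -3.1167543 ,  0.00340797]), 'wrist_force': array([ 0.89922799, -0.11235429, -0.62617047]), 'wrist_torque': array([-0.014264  , -0.03348984,  0.0127508 ]), 'finger_force': 0.0, 'gripper_width': 0.9974844552439778}
side {'mtx': array([[465.78498077,   0.        , 316.98874392],
       [  0.        , 465.78498077, 242.19419542],
       [  0.        ,   0.        ,   1.        ]]), 'camera_from_world': array([[ 9.09944556e-01, -4.14725893e-01, -1.82739697e-03,
        -5.21048390e+02],
       [-3.16156023e-01, -6.90808523e-01, -6.50252992e-01,
         2.78674265e+02],
       [ 2.68414372e-01,  5.92271913e
[... 489 characters left out ...]
2],
       [ 8.61846674e-02,  4.85457187e-05, -9.96279178e-01,
         1.39838060e+03],
       [ 0.00000000e+00,  0.00000000e+00,  0.00000000e+00,
         1.00000000e+00]])}
{'mtx': array([[410.96950408,   0.        , 318.76094306],
       [  0.        , 410.96950408, 240.05001051],
       [  0.        ,   0.        ,   1.        ]]), 'tool_from_camera': array([[-4.25105428e-04, -9.60942080e-01, -2.76749234e-01,
         6.99105743e+01],
       [ 9.99999635e-01, -2.03374142e-04, -8.29901129e-04,
        -6.14359190e-01],
       [ 7.41203279e-04, -2.76749486e-01,  9.60941815e-01,
        -1.46476191e+02],
       [ 0.00000000e+00,  0.00000000e+00,  0.00000000e+00,
         1.00000000e+00]])}
```

View pics/top0.png

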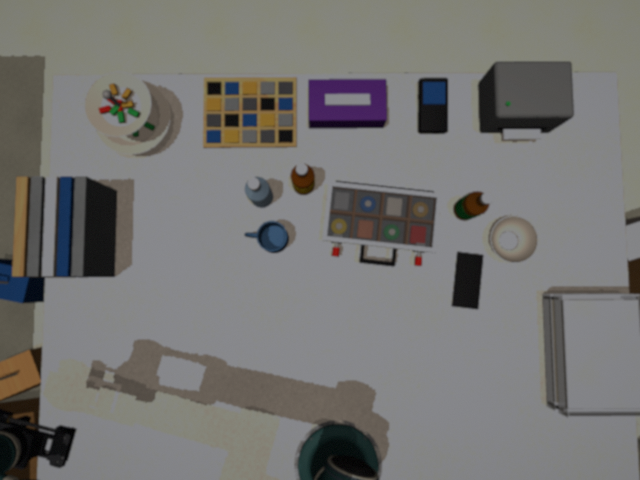

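View pics/side0.png

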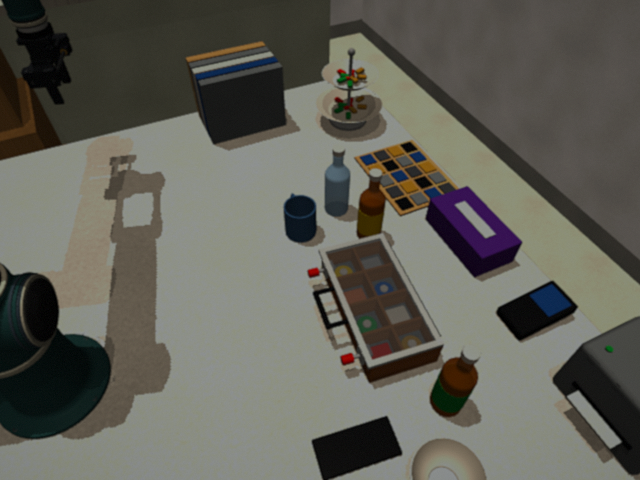

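Top: caps at (336,252) left and (418,261) right, with the handle bar around (378,262). Side: caps at (314,272) and (348,359). The mug is at (272,236) in the top view and the phone at (467,280). I'll triangulate the caps next.

```bash
cat > h.py <<'E'
from rig import readout, imaging, bot
import cv2,numpy as np
from scipy.spatial.transform import Rotation as R
def red(im,smin=150):
    h=cv2.cvtColor(im,cv2.COLOR_BGR2HSV)
    return ((h[...,0]<7)|(h[...,0]>173)).astype(np.uint8)*((h[...,1]>smin)&(h[...,2]>70)).astype(np.uint8)
def blobs(m,amin=15):
    n,l,s,c=cv2.connectedComponentsWithStats(m)
    return [(c[i],s[i]) for i in range(1,n) if s[i,4]>=amin]
def P(n):
    m=imaging.camera_model(n);return m["mtx"]@m["camera_from_world"][:3]
def wristP(st):
    m=imaging.camera_model("wrist");T=np.eye(4);T[:3,:3]=R.from_rotvec(st["tool_rot"]).as_matrix();T[:3,3]=st["tcp_pos"]
    return m["mtx"]@np.linalg.inv(T@m["tool_from_camera"])[:3]
def onplane(Pm,uv,z):
    H=np.c_[Pm[:,0],Pm[:,1],Pm[:,2]*z+Pm[:,3]];p=np.linalg.solve(H,[*uv,1]);return p[:2]/p[2]
def tri(Pa,a,Pb,b):
    X=cv2.triangulatePoints(Pa,Pb,np.float64(a).reshape(2,1),np.float64(b).reshape(2,1)).ravel();return X[:3]/X[3]
E
python3 - <<'E'
from h import *
for n in("side","top"):
    im=cv2.imread(f"pics/{n}0.png")
    for c,s in blobs(red(im)): print(n,c.round(1),s, onplane(P(n),c,48).round(1))
a,b=P("top"),P("side")
# clear lid corner/handle check
print(onplane(a,(378,262),69))
E
```

```text
side [340.4  70.7] [338  69   7   4  18] [1004.4  753. ]
side [313.2 271.7] [308 268  11   8  70] [565.1   4. ]
side [380.5 350. ] [372 344  19  14 176] [ 606.8 -226.6]
side [347.  358.5] [341 353  13  12 109] [ 538.7 -215.4]
top [104.2 109.3] [100 107  10   6  46] [953.2 630.9]
top [335.5 251.3] [333 248   6   8  43] [563.8   4.3]
top [417.7 260.7] [415 257   6   8  43] [ 537.9 -213.5]
[ 534.0423794  -105.73672241]
```

```bash
cat >> h.py <<'E'
YAW=-np.arctan2(26.0,218.6)
ex=np.array([np.cos(YAW),np.sin(YAW),0]);ey=np.array([-ex[1],ex[0],0]);ez=np.array([0,0,1.])
RC=np.c_[-ex,ey,-ez]      # tool for the caps: fingers close along case y
def rel(p,Rt,st=None):
    st=st or readout.observe();R0=R.from_rotvec(st["tool_rot"])
    d=R0.inv().apply(np.array(p)-st["tcp_pos"])/800
    w=(R0.inv()*R.from_matrix(Rt)).as_rotvec()/np.pi
    return np.r_[d,w].round(4).tolist()
E
python3 - <<'E'
from h import *
print(np.degrees(YAW),rel([563,4,150],RC))
E
```

```text
-6.782821148533129 [-0.6807, -0.6639, 0.1107, -0.0006, -0.0001, -0.0418]
```

>>> {"fn": "carry_out", "kwargs": {"series": [[[-0.6807, -0.6639, 0.05, -0.0006, 0, -0.0418, -0.09], [-0.6807, -0.6639, 0.05, -0.0006, 0, -0.0418, -0.09], [-0.6807, -0.6639, 0.05, -0.0006, 0, -0.0418, -0.09], [-0.6807, -0.6639, 0.05, -0.0006, 0, -0.0418, -0.09], [-0.6807, -0.6639, 0.05, -0.0006, 0, -0.0418, -0.09], [-0.6807, -0.6639, 0.05, -0.0006, 0, -0.0418, -0.09], [-0.6807, -0.6639, 0.05, -0.0006, 0, -0.0418, -0.09], [-0.6807, -0.6639, 0.05, -0.0006, 0, -0.0418, -0.09], [-0.6807, -0.6639, 0.05, -0.0006, 0, -0.0418, -0.09], [-0.6807, -0.6639, 0.05, -0.0006, 0, -0.0418, -0.09]]], "force": 25}}

```text
clock: 1.35
tcp_pos: [492.6, 119.4, 205.6]
tool_rot: [0.186, 3.136, 0.003]
wrist_force: [-0.1, 0.5, -0.9]
gripper_width: 0.455
finger_force: 0.0
```

```bash
python3 - <<'E'
from h import *
print(rel([563,4,150],RC))
E
```

```text
[-0.1045, -0.133, 0.0693, 0.0007, 0.0001, -0.0001]
```

>>> {"fn": "carry_out", "kwargs": {"series": [[[-0.1045, -0.133, 0.069, 0, 0, 0, -0.09], [-0.1045, -0.133, 0.069, 0, 0, 0, -0.09], [-0.1045, -0.133, 0.069, 0, 0, 0, -0.09], [-0.1045, -0.133, 0.069, 0, 0, 0, -0.09], [-0.1045, -0.133, 0.069, 0, 0, 0, -0.09]]]}}

```text
clock: 1.98
tcp_pos: [562.2, 7.2, 151.0]
tool_rot: [0.185, 3.136, 0.004]
wrist_force: [-0.5, 0.4, 0.4]
gripper_width: 0.457
finger_force: 0.0
```

```bash
python3 - <<'E'
from h import *
st=readout.observe();im=imaging.snapshot("wrist");cv2.imwrite("pics/w1.png",im)
print(st["tcp_pos"],st["joint_vel"].round(3),st["qpos"].round(2))
for c,s in blobs(red(im),80): print(c.round(1),s,onplane(wristP(st),c,48).round(1))
print(rel([564,4,100],RC,st))
E
```

```text
[562.19623011   7.19169133 151.01112781] [ 0.014 -0.012 -0.001 -0.004 -0.004 -0.004] [-0.03  0.12  1.94  0.    1.08 -1.49]
[313.  243.3] [ 299  223   29   42 1125] [565.6   2.4]
[-0.0027, -0.0039, 0.0638, 0.0008, 0.0, 0.0002]
```

View pics/w1.png

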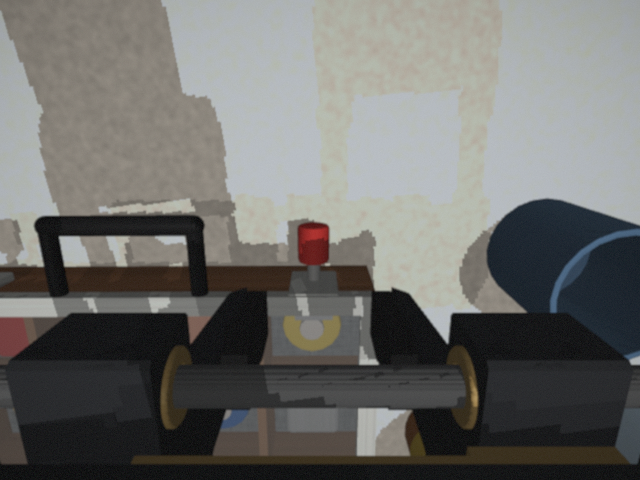

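The wrist view shows the red cap at (313,243), centred between the half-open fingers. The handle is at upper left, well clear, and the mug is at right, out of the way. I'll descend on the cap.

```bash
python3 - <<'E'
from h import *
print(rel([565,3,30],RC))
E
```

```text
[-0.0038, -0.0054, 0.1516, 0.0008, 0.0003, 0.0005]
```

>>> {"fn": "carry_out", "kwargs": {"series": [[[-0.0038, -0.0054, 0.04, 0.0008, 0, 0, -0.09], [-0.0038, -0.0054, 0.08, 0.0008, 0, 0, -0.09], [-0.0038, -0.0054, 0.12, 0.0008, 0, 0, -0.09], [-0.0038, -0.0054, 0.15, 0.0008, 0, 0, -0.09], [-0.0038, -0.0054, 0.15, 0.0008, 0, 0, -0.09], [-0.0038, -0.0054, 0.15, 0.0008, 0, 0, -0.9], [-0.0038, -0.0054, 0.15, 0.0008, 0, 0, -0.9], [-0.0038, -0.0054, 0.15, 0.0008, 0, 0, -0.9], [-0.0038, -0.0054, 0.15, 0.0008, 0, 0, -0.9], [-0.0038, -0.0054, 0.15, 0.0008, 0, 0, -0.9]]], "force": 25}}

```text
clock: 3.28
tcp_pos: [566.6, 3.2, 32.3]
tool_rot: [0.187, 3.133, 0.003]
wrist_force: [-0.4, 6.8, 1.6]
gripper_width: 0.217
finger_force: 25.0
```

>>> {"fn": "carry_out", "kwargs": {"series": [[[0.006, 0, 0, 0, 0, 0, -0.9], [0.012, 0, 0, 0, 0, 0, -0.9], [0.018, 0, 0, 0, 0, 0, -0.9], [0.023, 0, 0, 0, 0, 0, -0.9], [0.027, 0, 0, 0, 0, 0, -0.9], [0.03, 0, 0, 0, 0, 0, -0.9], [0.03, 0, 0, 0, 0, 0, -0.9], [0.03, 0, 0, 0, 0, 0, -0.9]]], "force": 25}}

```text
clock: 4.28
tcp_pos: [547.5, 5.3, 33.8]
tool_rot: [0.187, 3.123, 0.003]
wrist_force: [9.4, 4.6, -1.5]
gripper_width: 0.216
finger_force: 24.9
```

>>> {"fn": "carry_out", "kwargs": {"series": [[[0.003, 0, 0, 0, 0, 0, -0.9], [0.006, 0, 0, 0, 0, 0, -0.9], [0.006, 0, 0, 0, 0, 0, -0.9]]], "force": 25}}

```text
clock: 4.65
tcp_pos: [547.4, 5.4, 34.8]
tool_rot: [0.186, 3.113, 0.002]
wrist_force: [20.4, 3.6, -11.2]
gripper_width: 0.216
finger_force: 24.9
```

It's at its stop: the force rises with no further travel. I'll release, lift and go over to the right cap.

>>> {"fn": "carry_out", "kwargs": {"series": [[[-0.007, 0, 0, 0, 0, 0, -0.9], [-0.007, 0, 0, 0, 0, 0, -0.09], [-0.007, 0, 0, 0, 0, 0, -0.09], [-0.007, 0, 0, 0, 0, 0, -0.09], [-0.007, 0, -0.05, 0, 0, 0, -0.09], [-0.007, 0, -0.1, 0, 0, 0, -0.09], [-0.007, 0, -0.15, 0, 0, 0, -0.09], [-0.007, 0, -0.15, 0, 0, 0, -0.09]]]}}

```text
clock: 5.65
tcp_pos: [544.7, 4.0, 154.6]
tool_rot: [0.186, 3.128, -0.001]
wrist_force: [0.1, 0.3, -0.3]
gripper_width: 0.455
finger_force: 0.0
```

```bash
python3 - <<'E'
from h import *
st=readout.observe();im=imaging.snapshot("wrist")
print(st["tcp_pos"],st["gripper_width"])
for c,s in blobs(red(im),80): print(c.round(1),s,onplane(wristP(st),c,48).round(1))
print(rel([538,-215,150],RC,st))
E
```

```text
[544.72714458   4.04062363 154.55680111] 0.45484158356438475
[321.5 237.2] [ 307  218   30   40 1085] [546.6   4.6]
[-0.024, -0.2729, 0.0059, -0.0, 0.0025, -0.0001]
```

>>> {"fn": "carry_out", "kwargs": {"series": [[[-0.024, -0.273, 0.006, 0, 0.0025, 0, -0.09], [-0.024, -0.273, 0.006, 0, 0.0025, 0, -0.09], [-0.024, -0.273, 0.006, 0, 0.0025, 0, -0.09], [-0.024, -0.273, 0.006, 0, 0.0025, 0, -0.09], [-0.024, -0.273, 0.006, 0, 0.0025, 0, -0.09], [-0.024, -0.273, 0.006, 0, 0.0025, 0, -0.09], [-0.024, -0.273, 0.006, 0, 0.0025, 0, -0.09]]]}}

```text
clock: 6.58
tcp_pos: [534.9, -213.4, 145.1]
tool_rot: [-0.183, -3.127, -0.001]
wrist_force: [-0.3, -0.4, -0.3]
gripper_width: 0.453
finger_force: 0.0
```

```bash
python3 - <<'E'
from h import *
st=readout.observe();im=imaging.snapshot("wrist")
print(st["tcp_pos"],st["gripper_width"])
for c,s in blobs(red(im),80):
    p=onplane(wristP(st),c,48);print(c.round(1),s,p.round(1),rel([*p,31],RC,st))
E
```

```text
[ 534.94156802 -213.36586056  145.11409907] 0.4533783686130974
[316.9 248.9] [ 302  228   30   43 1162] [ 539.6 -216.1] [-0.0075, -0.0027, 0.1426, 0.0, -0.0029, 0.0004]
```

>>> {"fn": "carry_out", "kwargs": {"series": [[[-0.0075, -0.002, 0.04, 0, -0.0025, 0, -0.09], [-0.0075, -0.002, 0.08, 0, -0.0025, 0, -0.09], [-0.0075, -0.002, 0.12, 0, -0.0025, 0, -0.09], [-0.0075, -0.002, 0.142, 0, -0.0025, 0, -0.09], [-0.0075, -0.002, 0.142, 0, -0.0025, 0, -0.09], [-0.0075, -0.002, 0.142, 0, -0.0025, 0, -0.9], [-0.0075, -0.002, 0.142, 0, -0.0025, 0, -0.9], [-0.0075, -0.002, 0.142, 0, -0.0025, 0, -0.9], [-0.0075, -0.002, 0.142, 0, -0.0025, 0, -0.9], [-0.0075, -0.002, 0.142, 0, -0.0025, 0, -0.9]]], "force": 25}}

```text
clock: 7.88
tcp_pos: [541.7, -215.5, 33.7]
tool_rot: [0.188, 3.133, 0.003]
wrist_force: [2.0, 7.6, 3.3]
gripper_width: 0.217
finger_force: 25.0
```

>>> {"fn": "carry_out", "kwargs": {"series": [[[0.006, 0, 0, 0, 0, 0, -0.9], [0.012, 0, 0, 0, 0, 0, -0.9], [0.018, 0, 0, 0, 0, 0, -0.9], [0.023, 0, 0, 0, 0, 0, -0.9], [0.028, 0, 0, 0, 0, 0, -0.9], [0.032, 0, 0, 0, 0, 0, -0.9], [0.035, 0, 0, 0, 0, 0, -0.9], [0.035, 0, 0, 0, 0, 0, -0.9]]]}}

```text
clock: 8.88
tcp_pos: [523.1, -213.6, 37.2]
tool_rot: [0.189, 3.114, -0.002]
wrist_force: [21.0, 11.0, -1.7]
gripper_width: 0.213
finger_force: 25.0
```

>>> {"fn": "carry_out", "kwargs": {"series": [[[-0.009, 0, 0, 0, 0, 0, -0.9], [-0.009, 0, 0, 0, 0, 0, -0.09], [-0.009, 0, 0, 0, 0, 0, -0.09], [-0.009, 0, 0, 0, 0, 0, -0.09], [-0.009, 0, -0.05, 0, 0, 0, -0.09], [-0.009, 0, -0.1, 0, 0, 0, -0.09], [-0.009, 0, -0.15, 0, 0, 0, -0.09], [-0.009, 0, -0.2, 0, 0, 0, -0.09], [-0.009, 0, -0.2, 0, 0, 0, -0.09]]]}}

```text
clock: 10.0
tcp_pos: [521.8, -216.1, 196.6]
tool_rot: [0.186, 3.128, -0.006]
wrist_force: [-0.0, 0.2, -0.5]
gripper_width: 0.454
finger_force: 0.0
```

```bash
python3 - <<'E'
from h import *
st=readout.observe();im=imaging.snapshot("wrist");cv2.imwrite("pics/w2.png",im)
print(st["tcp_pos"],st["gripper_width"])
for c,s in blobs(red(im),80):
    p=onplane(wristP(st),c,48);print(c.round(1),s,p.round(1))
for n in("top","side"):
    im=imaging.snapshot(n);cv2.imwrite(f"pics/{n}2.png",im)
    for c,s in blobs(red(im)): print(n,c.round(1),s[4],onplane(P(n),c,48).round(1))
E
```

```text
[ 521.76818546 -216.09377993  196.63721077] 0.45352148258402863
[624.7 217.6] [607 201  33  34 936] [547.1   5.3]
[323.5 218.2] [311 202  26  34 798] [ 521.4 -214. ]
top [104.3 109.3] 47 [953.2 630.7]
top [334.6 258.3] 44 [545.    6.9]
side [340.4  70.7] 18 [1004.4  753. ]
side [352.3  72.1] 15 [1037.5  727.5]
side [338.1  99.2] 20 [920.1 599.4]
side [349.7 103.3] 22 [943.3 563.1]
side [305. 274.] 75 [545.9   5.8]
side [380.4 349.9] 184 [ 606.7 -226.3]
side [338.1 361.2] 108 [ 520.4 -213.3]
```

View pics/w2.png

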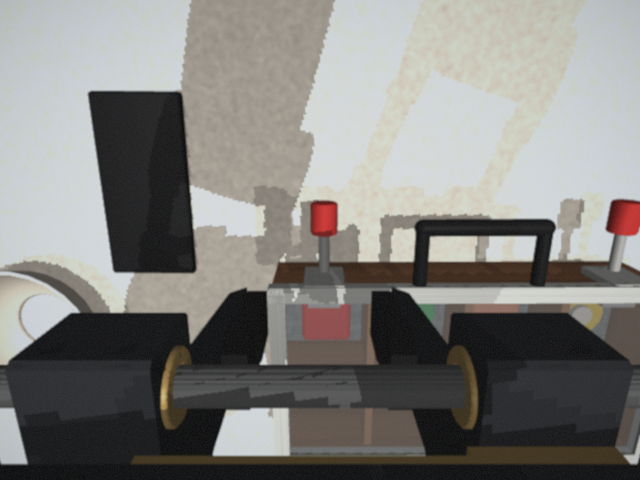

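The wrist view shows both pins drawn out, with caps at (323,218) and (625,218). The lid is shut and the bar runs from (420,228) to (550,228), middle about (486,228). Next is the handle grasp pose, pitched 40° from vertical.

```bash
cat >> h.py <<'E'
YAW=-np.arctan2(25.3,219.2)
ex=np.array([np.cos(YAW),np.sin(YAW),0]);ey=np.array([-ex[1],ex[0],0])
HB=np.array([535.6,-104.3,69]);t=np.radians(40)
tz=ex*np.sin(t)-ez*np.cos(t);ty=ex*np.cos(t)+ez*np.sin(t);RH=np.c_[ey,ty,tz]
def bar(deg):
    a=np.radians(deg)+3/199;return HB-[0,0,69]+ex*199+ez*66-ex*199*np.cos(a)+ez*199*np.sin(a)
E
python3 - <<'E'
from h import *
st=readout.observe()
print(onplane(wristP(st),(486,228),69),bar(0),bar(45))
print(rel(HB-150*tz,RH,st))
E
```

```text
[ 530.46571112 -103.32624927] [ 535.62246351 -104.30259273   68.99988637] [ 595.62448846 -111.22800893  208.8194999 ]
[0.1157, 0.1387, 0.009, -0.1746, -0.1738, 0.4765]
```

>>> {"fn": "carry_out", "kwargs": {"series": [[[0.1157, 0.1387, 0.009, -0.1746, -0.1738, 0.4765, -0.36], [0.1157, 0.1387, 0.009, -0.1746, -0.1738, 0.4765, -0.36], [0.1157, 0.1387, 0.009, -0.1746, -0.1738, 0.4765, -0.36], [0.1157, 0.1387, 0.009, -0.1746, -0.1738, 0.4765, -0.36], [0.1157, 0.1387, 0.009, -0.1746, -0.1738, 0.4765, -0.36], [0.1157, 0.1387, 0.009, -0.1746, -0.1738, 0.4765, -0.36], [0.1157, 0.1387, 0.009, -0.1746, -0.1738, 0.4765, -0.36], [0.1157, 0.1387, 0.009, -0.1746, -0.1738, 0.4765, -0.36], [0.1157, 0.1387, 0.009, -0.1746, -0.1738, 0.4765, -0.36], [0.1157, 0.1387, 0.009, -0.1746, -0.1738, 0.4765, -0.36]]]}}

```text
clock: 11.4
tcp_pos: [443.5, -93.7, 187.1]
tool_rot: [1.902, 1.703, 0.616]
wrist_force: [-0.5, 0.3, -0.3]
gripper_width: 0.319
finger_force: 0.0
```

```bash
python3 - <<'E'
from h import *
st=readout.observe();im=imaging.snapshot("wrist");cv2.imwrite("pics/w3.png",im)
print(st["tcp_pos"],st["qpos"].round(2),rel(HB-100*tz,RH,st))
p=wristP(st)@np.r_[HB,1];print("bar predicted px",p[:2]/p[2])
E
```

```text
[443.45063535 -93.68074398 187.10645649] [-0.4  -0.58  2.57  0.38  0.51 -0.57] [-0.0, -0.0059, 0.0626, -0.0006, -0.0004, 0.0013]
bar predicted px [311.04376491 220.7314634 ]
```

View pics/w3.png

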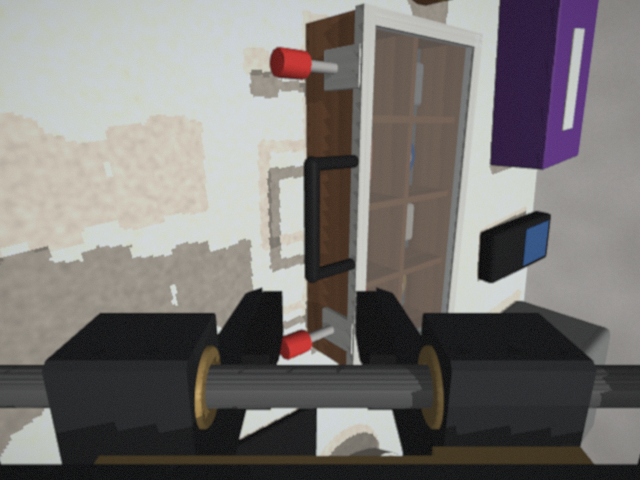

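The bar shows at column about 311, rows 158–280, exactly where predicted at (311,221). I'll advance along the tool axis, then close.

>>> {"fn": "carry_out", "kwargs": {"series": [[[0, -0.006, 0.04, 0, 0, 0.001, -0.36], [0, -0.006, 0.08, 0, 0, 0.001, -0.36], [0, -0.006, 0.12, 0, 0, 0.001, -0.36], [0, -0.006, 0.14, 0, 0, 0.001, -0.36], [0, -0.006, 0.14, 0, 0, 0.001, -0.36], [0, -0.006, 0.14, 0, 0, 0.001, -0.36]]]}}

```text
clock: 12.2
tcp_pos: [510.2, -101.9, 97.2]
tool_rot: [1.91, 1.7, 0.616]
wrist_force: [0.4, -0.4, 0.5]
gripper_width: 0.319
finger_force: 0.0
```

```bash
python3 - <<'E'
from h import *
st=readout.observe()
print(st["tcp_pos"],st["qpos"].round(2),rel(HB+15*tz,RH,st))
E
```

```text
[ 510.17998307 -101.88508856   97.1755388 ] [-0.34 -0.2   2.54  0.87  0.19 -1.04] [0.0006, 0.0021, 0.0662, -0.0014, -0.0003, -0.0006]
```

Joint 5 is near zero, which is a wrist singularity. I'll steepen the tool to 25° from vertical before closing in.

```bash
sed -i 's/np.radians(40)/np.radians(25)/' h.py; python3 - <<'E'
from h import *
st=readout.observe()
print(rel(HB-40*tz,RH,st))
E
```

```text
[0.0007, 0.0147, -0.0009, 0.0819, -0.0004, -0.0005]
```

>>> {"fn": "carry_out", "kwargs": {"series": [[[0.0007, 0.0147, -0.001, 0.041, 0, 0, -0.36], [0.0007, 0.0147, -0.001, 0.082, 0, 0, -0.36], [0.0007, 0.0147, -0.001, 0.082, 0, 0, -0.36], [0.0007, 0.0147, -0.001, 0.082, 0, 0, -0.36], [0.0007, 0.0147, -0.001, 0.082, 0, 0, -0.36]]]}}

```text
clock: 12.82
tcp_pos: [518.9, -102.1, 106.2]
tool_rot: [2.081, 1.852, 0.416]
wrist_force: [0.2, 0.1, -0.3]
gripper_width: 0.321
finger_force: 0.0
```

```bash
python3 - <<'E'
from h import *
st=readout.observe();im=imaging.snapshot("wrist");cv2.imwrite("pics/w4.png",im)
print(st["tcp_pos"],st["qpos"].round(2),st["joint_vel"].round(2),rel(HB+15*tz,RH,st))
p=wristP(st)@np.r_[HB,1];print(p[:2]/p[2])
E
```

```text
[ 518.92526332 -102.10650687  106.21595849] [-0.29 -0.13  2.35  0.16  0.49 -0.3 ] [-0.    0.    0.02 -0.    0.    0.01] [-0.0005, -0.0008, 0.0698, 0.0009, -0.0006, -0.0007]
[314.77250351 273.57591849]
```

View pics/w4.png

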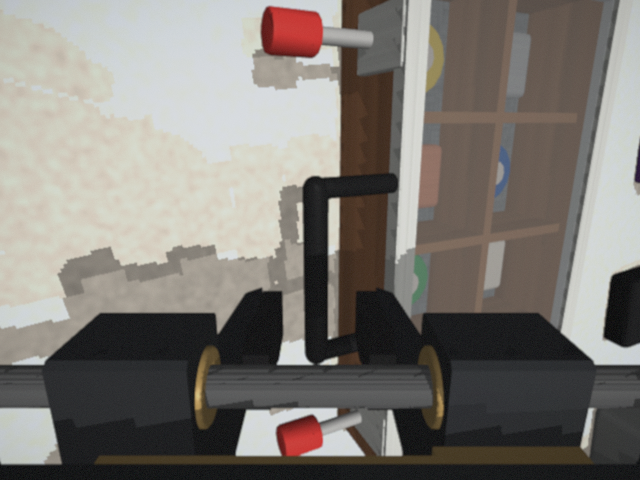

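The bar is at column about 316, against 315 predicted, so it's centred between the fingers. I'll advance and grip.

>>> {"fn": "carry_out", "kwargs": {"series": [[[0, 0, 0.025, 0, 0, 0, -0.36], [0, 0, 0.05, 0, 0, 0, -0.36], [0, 0, 0.07, 0, 0, 0, -0.36], [0, 0, 0.07, 0, 0, 0, -0.36], [0, 0, 0.07, 0, 0, 0, -1], [0, 0, 0.07, 0, 0, 0, -1], [0, 0, 0.07, 0, 0, 0, -1], [0, 0, 0.07, 0, 0, 0, -1]]], "force": 25}}

```text
clock: 13.88
tcp_pos: [541.1, -104.7, 55.0]
tool_rot: [2.084, 1.854, 0.412]
wrist_force: [-5.7, -0.6, 1.5]
gripper_width: 0.125
finger_force: 24.9
```

```bash
python3 - <<'E'
from h import *
st=readout.observe();print(st["tcp_pos"],st["wrist_force"],st["qpos"].round(2),st["gripper_width"]*88)
R0=R.from_rotvec(st["tool_rot"])
for a in(4,8,12,16,20,24,28,32,36,40,43,45):
    print(a,(R0.inv().apply(bar(a)-bar(0))/800).round(4))
E
```

```text
[ 541.1258323  -104.70305508   54.96282527] [-5.71184942 -0.60502435  1.49462613] [-0.28  0.01  2.34  0.2   0.37 -0.34] 11.00849459727347
4 [ 0.      0.0081 -0.0154]
8 [ 0.0001  0.0172 -0.0301]
12 [ 0.0001  0.0274 -0.0442]
16 [ 0.0002  0.0385 -0.0575]
20 [ 0.0002  0.0505 -0.0701]
24 [ 0.0003  0.0634 -0.0818]
28 [ 0.0003  0.077  -0.0925]
32 [ 0.0004  0.0914 -0.1023]
36 [ 0.0004  0.1064 -0.111 ]
40 [ 0.0005  0.1219 -0.1187]
43 [ 0.0005  0.134  -0.1237]
45 [ 0.0005  0.1421 -0.1267]
```

>>> {"fn": "carry_out", "kwargs": {"series": [[[0, 0.004, -0.008, 0, 0, 0, -1], [0, 0.008, -0.0154, 0, 0, 0, -1], [0, 0.0125, -0.023, 0, 0, 0, -1], [0, 0.0172, -0.03, 0, 0, 0, -1], [0, 0.0222, -0.037, 0, 0, 0, -1], [0, 0.0274, -0.044, 0, 0, 0, -1], [0, 0.033, -0.051, 0, 0, 0, -1], [0, 0.0385, -0.0575, 0, 0, 0, -1], [0, 0.0385, -0.0575, 0, 0, 0, -1]]]}}

```text
clock: 15.0
tcp_pos: [548.5, -105.6, 109.1]
tool_rot: [2.086, 1.856, 0.41]
wrist_force: [-10.4, -1.5, 0.2]
gripper_width: 0.126
finger_force: 25.0
```

```bash
python3 - <<'E'
from h import *
st=readout.observe();print(st["tcp_pos"],bar(16),st["qpos"].round(2))
im=imaging.snapshot("side");cv2.imwrite("pics/s4.png",im)
for c,s in blobs(red(im),50): print(c,s)
R0=R.from_rotvec(st["tool_rot"])
for a in(20,24,28,32,36,40,43,45):
    print(a,(R0.inv().apply(bar(a)-bar(16))/800).round(4))
E
```

```text
[ 548.50254078 -105.57869418  109.11511034] [ 544.10110265 -105.28119479  123.72927678] [-0.28 -0.07  2.29  0.15  0.5  -0.27]
[340.26760563 347.3028169 ] [333 342  15  12 142]
[380.95283019 358.97169811] [371 355  23   9 106]
20 [ 0.      0.012  -0.0126]
24 [ 0.0001  0.0248 -0.0243]
28 [ 0.0001  0.0384 -0.0351]
32 [ 0.0002  0.0527 -0.0449]
36 [ 0.0002  0.0677 -0.0536]
40 [ 0.0003  0.0833 -0.0614]
43 [ 0.0003  0.0953 -0.0664]
45 [ 0.0003  0.1034 -0.0695]
```

View pics/s4.png

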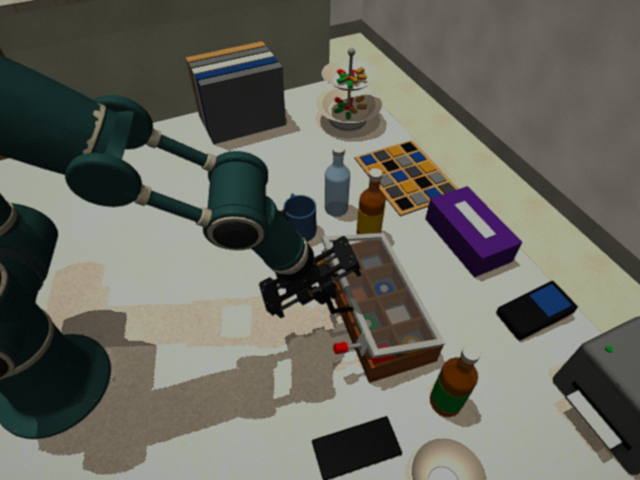

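The side view shows the lid rising with the gripped handle, the right pin cap at (340,347) still out, and all bystanders in place. I'll continue to 45°, shifting 3 mm back to ease the radial push.

>>> {"fn": "carry_out", "kwargs": {"series": [[[0, 0.003, -0.008, 0, 0, 0, -1], [0, 0.009, -0.014, 0, 0, 0, -1], [0, 0.015, -0.02, 0, 0, 0, -1], [0, 0.0215, -0.026, 0, 0, 0, -1], [0, 0.028, -0.0315, 0, 0, 0, -1], [0, 0.035, -0.0367, 0, 0, 0, -1], [0, 0.042, -0.0418, 0, 0, 0, -1], [0, 0.0493, -0.0465, 0, 0, 0, -1], [0, 0.0568, -0.051, 0, 0, 0, -1], [0, 0.0643, -0.0552, 0, 0, 0, -1]]]}}

```text
clock: 16.3
tcp_pos: [578.4, -109.2, 172.7]
tool_rot: [2.083, 1.853, 0.413]
wrist_force: [-10.6, 2.8, 3.4]
gripper_width: 0.124
finger_force: 25.0
```

```bash
python3 - <<'E'
from h import *
st=readout.observe();print(st["tcp_pos"],bar(36)+14*tz,st["qpos"].round(2))
R0=R.from_rotvec(st["tool_rot"])
for a in(38,40,42,44,45,46):
    print(a,(R0.inv().apply(bar(a)-bar(36))/800).round(4))
print("to45 direct",rel(bar(45)+15*tz,RH,st))
E
```

```text
[ 578.3725498  -109.20692623  172.65056506] [ 581.00243825 -109.54033617  172.69462387] [-0.27 -0.09  2.18  0.11  0.63 -0.23]
38 [ 0.      0.0077 -0.004 ]
40 [ 0.      0.0156 -0.0077]
42 [ 0.0001  0.0236 -0.0111]
44 [ 0.0001  0.0317 -0.0142]
45 [ 0.0001  0.0358 -0.0157]
46 [ 0.0001  0.0399 -0.0171]
to45 direct [0.0001, 0.0388, -0.0131, -0.0001, -0.0006, -0.0007]
```

>>> {"fn": "carry_out", "kwargs": {"series": [[[0, 0.0077, -0.004, 0, 0, 0, -1], [0, 0.0156, -0.0077, 0, 0, 0, -1], [0, 0.0236, -0.0111, 0, 0, 0, -1], [0, 0.0317, -0.0142, 0, 0, 0, -1], [0, 0.0358, -0.0157, 0, 0, 0, -1], [0, 0.0358, -0.0157, 0, 0, 0, -1], [0, 0.0358, -0.0157, 0, 0, 0, -1], [0, 0.0358, -0.0157, 0, 0, 0, -1]]]}}

```text
clock: 17.3
tcp_pos: [600.6, -112.1, 197.7]
tool_rot: [2.08, 1.85, 0.417]
wrist_force: [-6.1, 2.6, 1.3]
gripper_width: 0.131
finger_force: 25.0
```

```bash
python3 - <<'E'
from h import *
st=readout.observe();print(st["tcp_pos"],bar(45)+14*tz,st["joint_vel"].round(3))
H=HB-[0,0,3]+ex*199
b=st["tcp_pos"]-14*R.from_rotvec(st["tool_rot"]).as_matrix()[:,2]-H
print("angle",np.degrees(np.arctan2(b[2],-b@ex))-.86,"r",np.hypot(b[2],b@ex))
# pin check: intersect cap rays with where caps should be at 45 deg
a=np.radians(45)
def pt(x,y,z,c=np.array([75,66])):
    dx,dz=x-75,z-66;o=H-[0,0,66]
    X=dx*np.cos(a)+dz*np.sin(a);Z=-dx*np.sin(a)+dz*np.cos(a)
    return H+ex*X+ey*y+ez*Z
im={n:imaging.snapshot(n) for n in("side","top")}
cv2.imwrite("pics/s5.png",im["side"])
for n in im:
    print(n,[c.round(1).tolist() for c,s in blobs(red(im[n]),25)])
    for y in(110,-110):
        for o in(0,22):
            p=P(n)@np.r_[pt(-104-o,y,48),1];print(y,o,(p[:2]/p[2]).round(1))
E
```

```text
[ 600.61008152 -112.07674613  197.68978355] [ 601.50212358 -111.90640386  196.13119088] [ 0.001 -0.001 -0.     0.     0.     0.   ]
angle 45.119758164887564 r 200.74209959690324
side [[365.8, 313.0], [381.4, 352.9]]
110 0 [332.8 227.9]
110 22 [325.6 224.5]
-110 0 [374.2 316.6]
-110 22 [366.6 314.2]
top [[104.3, 109.3], [416.2, 235.0], [338.8, 236.6], [430.7, 246.1]]
110 0 [339.9 230. ]
110 22 [339.4 235.8]
-110 0 [430.6 240. ]
-110 22 [431.4 246. ]
```

View pics/s5.png

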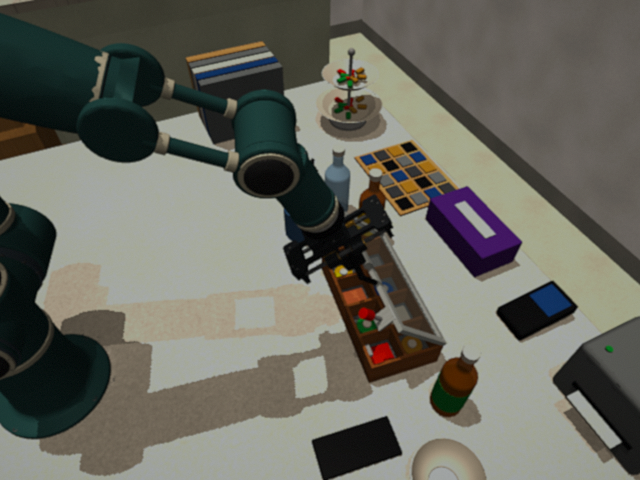

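The lid is held open at about 45°. Both caps match the 45°, fully-out predictions: side (366,313), top (339,237) and (431,246). The arm is still and the bystanders are undisturbed, so I'm handing in.

```bash
python3 -c "
from rig import bot
print(bot.hand_in())"
```

```text
the job is handed in; nothing more can be done
None
```

I pulled both lock pins fully out with the lid shut, then raised the lid to about 45° by its handle and handed in with the gripper holding it still; the bystanders look undisturbed, and no verdict came back.

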